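# Feel along the spring lifters of a strip die

## Robot

A 6-joint arm with a two-finger parallel gripper is mounted at the origin on the work surface. World frame = base frame: x ahead of the robot, y to its left, z up, the work surface at z = 0. Lengths are in mm, angles in rad, forces in N, time in s.
With the tool pointing down it reaches from about 150 to 775 mm from the base axis. Payload 6.1 kg.
Tool frame: the origin (TCP) lies midway between the tips of the shut fingers; the grasp point (between the pads) lies 19 mm behind it; z points along the fingers, y is the direction in which the jaws open and shut (so a half turn about z gives the same grasp; the last joint's range is limited). The gripper opens to 85 mm and grips with 20 to 120 N. Pads are 22 mm wide; open, the fingers measure 114 mm over their backs; the gripper's body (76 mm by 85 mm) begins 54 mm behind the grasp point. The pads swing forward as they close: fully open they stand 13 mm farther back than shut.
Start: joints at [1.306, 0.126, -0.04, 1.405, 0, 1.571], TCP at [137.395, 506.686, 207.695] pointing down, gripper open.
Joint ranges: [-2.72, 2.72], [-0.95, 1.95], [-1.27, 1.35], [-1.78, 2.02], [-1.46, 1.47], [-3.14, 3.14]. Speed limits (rad/s): [2.39, 2.39, 3.01, 3.14, 3.14, 3.14].

## Interface

Orientations are given as a 3x3 rotation matrix whose columns are the frame's x, y, z axes.
In Python, from bench import r gives the robot as it stands.
- The arm moves only by the tool move_arm, never from a script. Its argument "deltas" is one flat list of numbers, 7 for each row, row after row: the shift along the tool's x, y, z in m, then the turn, a rotation vector about the tool's x, y, z in degrees, then the finger opening in m, from 0 to 0.0854. A call has 1 to 8 rows; each row shifts and turns the commanded pose from where the row before left it, along the tool's axes as they then stand; what a row does not reach is not made up. A row lasts 1/12 s, in which the tool goes at most 41.7 mm and 7.16 degrees, less where a joint would pass 70% of its speed; a pose out of reach is approached as far as the arm can. A call is refused whole if a number of a shift passes 0.0417 or a number of a turn 7.16, either way. A call with a gripper value outside its range is refused whole. The fingers move at their own pace and stop on an object; "squeeze" is the grip in N (left out, the last holds). Time passes only in rows, so rows that do not move let the fingers close. It gives the time, the measured TCP pose, the force and the opening at its end, in the units of the state.
- r.get_state(): the state, without advancing time (a new reading comes with each control period).
- r.grab_frame(name): name is "side" or "top"; returns the picture (420x560x3 uint8, red, green, blue); there is no depth.
- r.camera_info(name): a dict with "mtx" (3x3 intrinsics, pixels), "k1" (the pictures are not rectified: a ray, as slopes to the right and down, at radius r is drawn at 1 + k1 r^2 times it, then the intrinsics apply), "position" and "rotation" of the camera in the world. Camera axes: x right, y up, looking along -z (the intrinsics and any distortion apply to the point x, -y, -z); pixel columns grow to the right and rows downward; lengths in mm; the calibration is good to about 2 mm. A picture is of the moment at which its call begins. camera_info takes no time and is no camera call.
- r.finish_job(): hands the job in, once; it reports no verdict.
The state is a dict: "time_s": time; "q": joint angles; "dq": joint speeds; "effort": joint torques, N m; "position": TCP position; "tcp_rot": TCP orientation; "ft_force": force on the tool from outside, world axes, zero at the start; "moment": the same for the moment, N m; "finger_gap": finger opening in mm.
Only numpy, scipy, OpenCV 4.12 (cv2) and the standard library are available. Lean on these libraries where they do the work, as an engineer would, in place of code of your own. Each camera call takes 0.05 s, during which the arm holds its last target.

## Task

Check that no spring lifter of the strip die sticks: with the gripper's fingertips closed together, start at the end with the wide, level stock shelf (not the narrow sloping slide) and run them lightly along the row of five lifters to the other end, staying down at lifter height over the gaps too, so that each lifter in turn dips by about half its height and springs back up. Then take the hand clear. Pick nothing up, do not press hard on the die, and leave the loose tooling on and around it where it is.

Things in the scene. Friction and masses are not known exactly. Their poses are not given: they have to be found in the camera images.
- die: Lower half of a strip die, fixed, turned any way. Grey shoe 300 x 245 x 30 mm, on it a steel block 260 x 160; block top (die face) 58 mm above the bench. Origin: bench level under block centre and lifter 3; x = feed direction, z up. Level stock shelf, 160 wide, from the -x end to x = -205 mm; sloping slide 64 wide at +x end. Rails along x at y = +-73, 8 mm above the face. Two posts at x = +-115, y = 112, tops 122 mm above bench.
- lifter1 (a joint): Spring lifter 1 of 5 (nearest the stock shelf): travel down in m, 0 up, 0.0085 fully down; springs back (2.5 N to start, 4 N at 3 mm, 6.7 N fully down). Steel button 32 mm across, a blunt cone rising 9 mm above the die face (sides about 35 degrees from level, tip 10 mm across): a fingertip sliding along the row rides onto it and pushes it down.
- lifter1_top (a point): Fixed point on the die where the top of lifter 1 stands when it is up: 67 mm above the bench, 9 mm above the die face, at x = -100 mm, y = 0 of the die. Lifters are 50 mm apart in a straight row.
- lifter2 (a joint): Spring lifter 2 of 5: travel down in m, 0 up, 0.0085 fully down; springs back (2.5 N to start, 4 N at 3 mm, 6.7 N fully down). Steel button 32 mm across, a blunt cone rising 9 mm above the die face (sides about 35 degrees from level, tip 10 mm across): a fingertip sliding along the row rides onto it and pushes it down.
- lifter2_top (a point): Fixed point on the die where the top of lifter 2 stands when it is up: 67 mm above the bench, 9 mm above the die face, at x = -50 mm, y = 0 of the die. Lifters are 50 mm apart in a straight row.
- lifter3 (a joint): Spring lifter 3 of 5: travel down in m, 0 up, 0.0085 fully down; springs back (2.5 N to start, 4 N at 3 mm, 6.7 N fully down). Steel button 32 mm across, a blunt cone rising 9 mm above the die face (sides about 35 degrees from level, tip 10 mm across): a fingertip sliding along the row rides onto it and pushes it down.
- lifter3_top (a point): Fixed point on the die where the top of lifter 3 stands when it is up: 67 mm above the bench, 9 mm above the die face, at x = 0 mm, y = 0 of the die. Lifters are 50 mm apart in a straight row.
- lifter4 (a joint): Spring lifter 4 of 5: travel down in m, 0 up, 0.0085 fully down; springs back (2.5 N to start, 4 N at 3 mm, 6.7 N fully down). Steel button 32 mm across, a blunt cone rising 9 mm above the die face (sides about 35 degrees from level, tip 10 mm across): a fingertip sliding along the row rides onto it and pushes it down.
- lifter4_top (a point): Fixed point on the die where the top of lifter 4 stands when it is up: 67 mm above the bench, 9 mm above the die face, at x = 50 mm, y = 0 of the die. Lifters are 50 mm apart in a straight row.
- lifter5 (a joint): Spring lifter 5 of 5 (nearest the slide): travel down in m, 0 up, 0.0085 fully down; springs back (2.5 N to start, 4 N at 3 mm, 6.7 N fully down). Steel button 32 mm across, a blunt cone rising 9 mm above the die face (sides about 35 degrees from level, tip 10 mm across): a fingertip sliding along the row rides onto it and pushes it down.
- lifter5_top (a point): Fixed point on the die where the top of lifter 5 stands when it is up: 67 mm above the bench, 9 mm above the die face, at x = 100 mm, y = 0 of the die. Lifters are 50 mm apart in a straight row.
- gap1 (a point): Point on the die face (58 mm above the bench) midway between lifters 1 and 2, 25 mm from each; axes as the die's.
- gap2 (a point): Point on the die face (58 mm above the bench) midway between lifters 2 and 3, 25 mm from each; axes as the die's.
- gap3 (a point): Point on the die face (58 mm above the bench) midway between lifters 3 and 4, 25 mm from each; axes as the die's.
- gap4 (a point): Point on the die face (58 mm above the bench) midway between lifters 4 and 5, 25 mm from each; axes as the die's.
- hex_insert: Hexagonal dark steel die insert, 32 mm over corners, 22 mm high, loose, standing on the die face about 46 mm to the -y side of the lifter row. Origin: centre of its underside.
- collar: Brass alignment collar, 30 mm outside diameter, 18 mm high, loose, lying on the die face about 46 mm to the +y side of the lifter row. Origin: centre of its underside.
- punch_shank: Chromed punch shank, 30 mm head, 20 mm shank, 80 mm tall, loose, standing on the die's shoe between the guide posts (its foot 30 mm above the bench, its top at 110 mm). Origin: centre of its underside.
- bumper: Black rubber bumper, 48 mm in diameter, 28 mm high, loose on the bench. Origin: centre of its underside.
- shoulder_screw: Dark steel shoulder screw standing on its 28 mm head, 72 mm tall, loose on the bench. Origin: centre of its underside.
- wrench: Open wrench, 170 mm long, lying loose along its own x axis on the bench, head towards +x.
- v_block: Steel V-block, 60 x 50 mm, 44 mm high, loose on the bench. Origin: centre of its underside.
Mind the look-alikes: they are no part of the job. What is shaped like the punch_shank but orange is not meant. What is shaped like the bumper but pink is not meant.

How it is judged (in metres and radians):
On the way, in this order (a step that is already met when the one before it is completed fails the run):
1. lifter 1 is pushed down at least 2 mm (value of joint lifter1 above 0.002 m).
2. the fingertips pass low over the gap between lifters 1 and 2 (grasp point within 9 mm of its middle along the row, 22 mm across it, and less than 42 mm above the die face) (x of the grasp point in the frame of gap1 between -0.009 and 0.009 m and y of the grasp point in the frame of gap1 between -0.022 and 0.022 m and z of the grasp point in the frame of gap1 below 0.042 m).
3. lifter 2 is pushed down at least 2 mm (value of joint lifter2 above 0.002 m).
4. the fingertips pass low over the gap between lifters 2 and 3 (grasp point within 9 mm of its middle along the row, 22 mm across it, and less than 42 mm above the die face) (x of the grasp point in the frame of gap2 between -0.009 and 0.009 m and y of the grasp point in the frame of gap2 between -0.022 and 0.022 m and z of the grasp point in the frame of gap2 below 0.042 m).
5. lifter 3 is pushed down at least 2 mm (value of joint lifter3 above 0.002 m).
6. the fingertips pass low over the gap between lifters 3 and 4 (grasp point within 9 mm of its middle along the row, 22 mm across it, and less than 42 mm above the die face) (x of the grasp point in the frame of gap3 between -0.009 and 0.009 m and y of the grasp point in the frame of gap3 between -0.022 and 0.022 m and z of the grasp point in the frame of gap3 below 0.042 m).
7. lifter 4 is pushed down at least 2 mm (value of joint lifter4 above 0.002 m).
8. the fingertips pass low over the gap between lifters 4 and 5 (grasp point within 9 mm of its middle along the row, 22 mm across it, and less than 42 mm above the die face) (x of the grasp point in the frame of gap4 between -0.009 and 0.009 m and y of the grasp point in the frame of gap4 between -0.022 and 0.022 m and z of the grasp point in the frame of gap4 below 0.042 m).
9. lifter 5 is pushed down at least 2 mm (value of joint lifter5 above 0.002 m).
At the end, for the whole second after the job is handed in: All five lifters stand up again (within 1.5 mm of fully up), and each piece of loose tooling is at rest within 12 mm of where it was (value of joint each of lifter1, lifter2, lifter3, lifter4, lifter5 below 0.0015 m and distance of each of hex_insert, collar, punch_shank, bumper, shoulder_screw, wrench, v_block from where it was at the start of the episode below 0.012 m and linear speed of each of hex_insert, collar, punch_shank, bumper, shoulder_screw, wrench, v_block below 0.02 m/s); the robot touches nothing.
It fails at once if the fingers press on the die or its lifters with more than 25 N (contact force between the fingers and die above 25 N).
It fails at once if a piece of the loose tooling is lifted or moved by more than 12 mm (distance of any of hex_insert, collar, punch_shank, bumper, shoulder_screw, wrench, v_block from where it was at the start of the episode above 0.012 m).
It also fails if it takes over 40 s, if anything falls off the work surface, if the arm or the gripper's body presses on something with over 40 N, if the wrist force passes 120 N, or if a joint passes its speed limit or range.

## Working session

There is one attempt and no reset: what is moved stays moved. The work goes in short steps, Python scripts to look and compute and a tool call to move; the robot and the scene stay as the last step left them, time stands still between calls to the robot, and variables do not carry over. Pictures are saved under pics/ and viewed, and the job is handed in when it is done.

Besides the shell and the picture viewer there is one more tool, called after ">>>" as name(argument=value, ...), one argument or row to a line, values as JSON. move_arm: Moves the arm, as the interface text tells. Its arguments: {"type":"object","properties":{"deltas":{"type":"array"},"squeeze":{"type":"number"}},"required":["deltas"]}

```bash
mkdir -p pics; python3 - <<'E'
from bench import r
import cv2
for n in("side","top"):
    im=r.grab_frame(n); cv2.imwrite(f"pics/{n}0.png",im[:,:,::-1])
    print(r.camera_info(n))
s=r.get_state(); print(s)
E
```

```text
{'mtx': array([[386.57726625,   0.        , 275.94085968],
       [  0.        , 386.57726625, 213.62097321],
       [  0.        ,   0.        ,   1.        ]]), 'k1': 0.011633294119217822, 'position': array([ 104.80991352, -423.76669096,  792.84601028]), 'rotation': array([[ 0.69457601,  0.55513426, -0.45759165],
       [-0.71929658,  0.52412391, -0.45596771],
       [-0.01328857,  0.64584834,  0.76335007]])}
{'mtx': array([[462.32754379,   0.        , 280.51450813],
       [  0.        , 462.32754379, 206.99941401],
       [  0.        ,   0.        ,   1.        ]]), 'k1': -0.14981529948712488, 'position': array([ 348.50647462,  -18.76916281, 1306.33344572]), 'rotation': array([[-0.03000418,  0.99030202, -0.13565274],
       [-0.99953199, -0.03053549, -0.0018372 ],
       [-0.0059616 ,  0.13553413,  0.99075474]])}
{'time_s': 0.1, 'q': array([ 1.30599657e+00,  1.26358366e-01, -4.05073893e-02,  1.40542849e+00,
       -5.45401956e-06,  1.57077244e+00]), 'dq': array([ 0.0007759 , -0.0032756 ,  0.00245779, -0.00155086,  0.00113855,
       -0.00062447]), 'effort': array([-5.46249994e-04, -4.36905026e+01,  3.53603196e+01,  1.38303384e-02,
        8.00081921e-05,  8.83682418e-06]), 'position': array([137.29428996, 506.30126709, 206.98591767]), 'tcp_rot': array([[-9.65151180e-01,  2.61692664e-01, -3.86766122e-04],
       [ 2.61692950e-01,  9.65150095e-01, -1.44713876e-03],
       [-5.41823747e-06, -1.49792165e-03, -9.99998878e-01]]), 'ft_force': array([-0.45379995, -0.16887522,  0.84646433]), 'moment': array([-0.00873606,  0.00907833, -0.02270975]), 'finger_gap': 84.76526591694396}
```

View pics/side0.png

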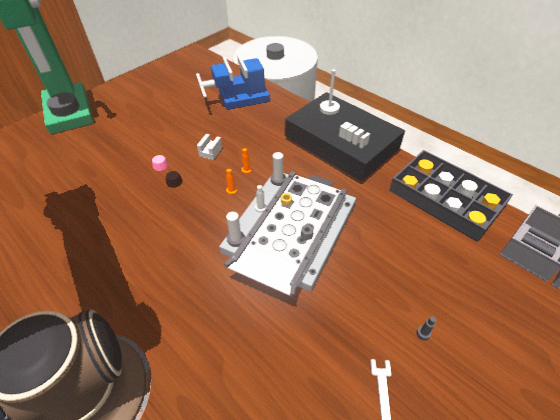

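View pics/top0.png

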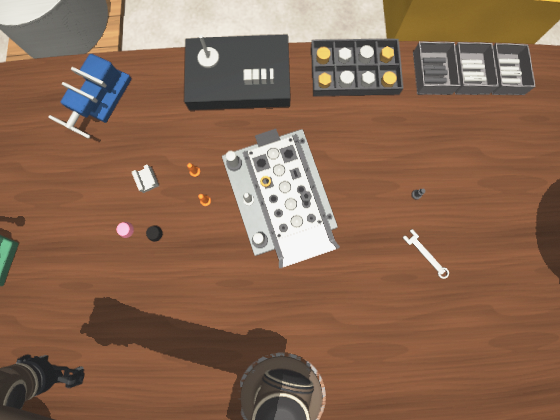

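The top view shows the die with its lifter row running from about (296,221) to (273,153). The wide shelf is at the bottom, around (308,248), and the slide is at the top, around (267,137). I'll zoom in next.

```bash
python3 - <<'E'
import cv2
a=cv2.imread("pics/top0.png")[120:275,210:350]; cv2.imwrite("pics/topz.png",cv2.resize(a,None,fx=3.8,fy=3.8,interpolation=2)[:600])
a=cv2.imread("pics/side0.png")[145:300,215:365]; cv2.imwrite("pics/sidez.png",cv2.resize(a,None,fx=3.8,fy=3.8,interpolation=2)[:600])
E
```

```text
(no output)
```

View pics/topz.png

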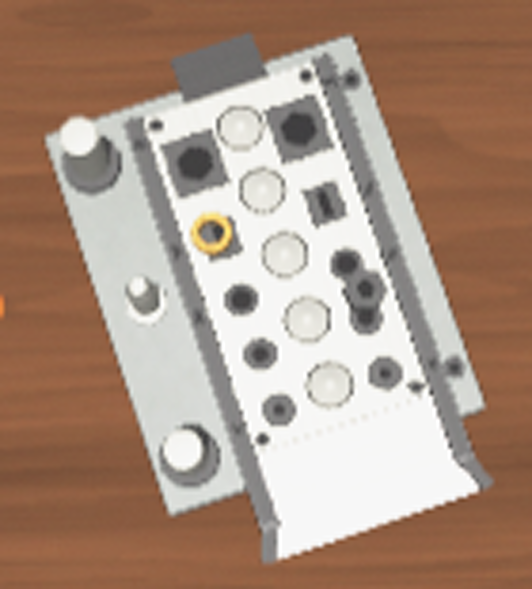

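View pics/sidez.png

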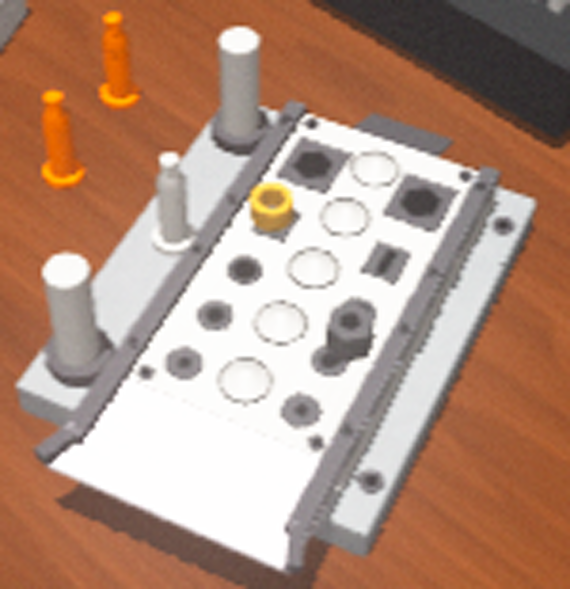

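The zooms show the five round buttons. In the top zoom they run from lifter 1 at (329,385) to lifter 5 at (240,128), and in the side zoom from (245,381) to (375,169). Hex insert and collar stand to either side of the row. Next I cast rays onto the die face plane.

```bash
cat > h.py <<'E'
import numpy as np,cv2
from bench import r
def ray(n,uv):
    c=r.camera_info(n); d=np.array([c['k1'],0,0,0,0.])
    p=cv2.undistortPoints(np.array(uv,float).reshape(-1,1,2),c['mtx'],d)[:,0]
    v=np.c_[p[:,0],-p[:,1],-np.ones(len(p))]@c['rotation'].T
    return c['position'],v
def plane(n,uv,z):
    o,v=ray(n,uv); return o+v*((z-o[2])/v[:,2])[:,None]
def pix(n,P):
    c=r.camera_info(n); p=(np.atleast_2d(P)-c['position'])@c['rotation']
    s=np.c_[p[:,0]/-p[:,2],-p[:,1]/-p[:,2]]; s*=1+c['k1']*(s**2).sum(1)[:,None]
    return s@c['mtx'][:2,:2].T+c['mtx'][:2,2]
E
python3 - <<'E'
from h import *
np.set_printoptions(precision=2,suppress=True)
T=np.array([(329,385),(307,320),(285,254),(262,190),(240,128)])/3.8-.37+[210,120]
S=np.array([(245,381),(281,323),(313,268),(345,217),(375,169)])/3.8-.37+[215,145]
out=[]
for n,uv in(("top",T),("side",S)):
    P=plane(n,uv,58)[:,:2]; out.append(P)
    k=np.array([-100,-50,0,50,100.]); c=P.mean(0); d=(k@P)/(k@k)
    print(n,P,c,np.linalg.norm(d),np.degrees(np.arctan2(d[1],d[0])))
# circle refine: edges
st=r.get_state();print(st['time_s'])
E
```

```text
top [[479.92 -57.89]
 [527.29 -43.72]
 [575.88 -29.44]
 [623.59 -14.23]
 [670.41   0.47]] [575.42 -28.96] 0.9983254761725887 17.031144978598373
side [[481.71 -56.49]
 [529.9  -41.95]
 [577.58 -26.26]
 [625.58 -11.95]
 [673.38   2.38]] [577.63 -26.85] 1.0025813917187338 17.141674751789566
0.1
```

Both views put lifter 3 at about (576.5, -28), with the row yawed 17.1°. They agree to 2–3 mm. I'll shut the fingers and start turning so the jaws lie across the row, which also shows me the sign of joint 6.

>>> move_arm(
  deltas=[0,0,-0.01,0,0,-7,0,0,0,-0.01,0,0,-7,0,0,0,0,0,0,-7,0,0,0,0,0,0,-7,0,0,0,0,0,0,-4.3,0,0,0,0,0,0,0,0],
  squeeze=20,
)

```text
time_s: 0.6
position: [137.3, 506.5, 227.3]
tcp_rot: [[-0.955, -0.296, -0.0], [-0.296, 0.955, -0.001], [0.0, -0.001, -1.0]]
ft_force: [-0.8, -0.1, 0.1]
finger_gap: 12.6
```

```bash
cat > w.py <<'E'
from h import *
import sys
np.set_printoptions(precision=4,suppress=True)
C=np.array([576.5,-28,0]); t=np.radians(17.1); D=np.array([np.cos(t),np.sin(t),0]); N=np.array([-D[1],D[0],0])
s=r.get_state(); R=s['tcp_rot']; p=s['position']
print('t',s['time_s'],'q',s['q'],'p',p,'F',s['ft_force'],'gap',s['finger_gap'])
print('die xyz',(p-C)@D,(p-C)@N,p[2])
Rt=np.c_[-D,N,[0,0,-1]]  # tool x along -row
print('turn left (tool, deg)',np.degrees(cv2.Rodrigues(R.T@Rt)[0].ravel()))
if len(sys.argv)>1:
    x,y,z=map(float,sys.argv[1:]); g=C+x*D+y*N; g[2]=z
    print('shift tool mm',R.T@(g-p))
E
python3 w.py -135 0 160
```

```text
t 0.6 q [ 1.306   0.1273  0.0049  1.4492 -0.      1.0053] p [137.3399 506.4829 227.2946] F [-0.753  -0.0614  0.0628] gap 12.649033987660586
die xyz -262.586675059019 639.9857702921391 227.2945635064459
turn left (tool, deg) [-0.0412 -0.0258  0.1299]
shift tool mm [-126.1662 -640.2249   67.6973]
```

>>> move_arm(
  deltas=[-0.003,-0.015,0,0,0,0,0,-0.0053,-0.0267,0,0,0,0,0,-0.0053,-0.0267,0,0,0,0,0,-0.0053,-0.0267,0,0,0,0,0,-0.0053,-0.0267,0,0,0,0,0,-0.0053,-0.0267,0,0,0,0,0,-0.0053,-0.0267,0,0,0,0,0,-0.0053,-0.0267,0,0,0,0,0],
)

```text
time_s: 1.27
position: [235.4, 323.5, 227.5]
tcp_rot: [[-0.956, -0.292, 0.0], [-0.292, 0.956, -0.0], [0.0, -0.0, -1.0]]
ft_force: [0.3, -0.2, -0.4]
finger_gap: 0.2
```

>>> move_arm(
  deltas=[-0.0053,-0.0267,0,0,0,0,0,-0.0053,-0.0267,0,0,0,0,0,-0.0053,-0.0267,0,0,0,0,0,-0.0053,-0.0267,0,0,0,0,0,-0.0053,-0.0267,0,0,0,0,0,-0.0053,-0.0267,0,0,0,0,0,-0.0053,-0.0267,0,0,0,0,0,-0.0053,-0.0267,0,0,0,0,0],
)

```text
time_s: 1.93
position: [338.4, 132.0, 227.6]
tcp_rot: [[-0.956, -0.292, 0.0], [-0.292, 0.956, -0.0], [-0.0, -0.0, -1.0]]
ft_force: [0.3, 0.4, 1.0]
finger_gap: 0.3
```

>>> move_arm(
  deltas=[-0.0053,-0.0267,0,0,0,0,0,-0.0053,-0.0267,0,0,0,0,0,-0.0053,-0.0267,0,0,0,0,0,-0.0053,-0.0267,0,0,0,0,0,-0.0053,-0.0267,0,0,0,0,0,-0.0053,-0.0267,0,0,0,0,0,-0.0053,-0.0267,0,0,0,0,0,-0.0053,-0.0267,0,0,0,0,0],
)

```text
time_s: 2.6
position: [441.6, -59.5, 227.6]
tcp_rot: [[-0.957, -0.292, -0.0], [-0.292, 0.957, -0.0], [0.0, -0.0, -1.0]]
ft_force: [0.6, 0.8, 0.4]
finger_gap: -0.2
```

```bash
python3 w.py -135 0 120
```

```text
t 2.6 q [-0.1339 -0.023  -0.1538  1.4402 -0.0002 -0.4298] p [441.6058 -59.5478 227.596 ] F [0.6241 0.8094 0.4348] gap -0.2025410032114769
die xyz -138.20726630970827 9.511161085921962 227.5959980595422
turn left (tool, deg) [-0.0018 -0.0167 -0.1451]
shift tool mm [ -3.2626  -9.4995 107.5954]
```

>>> move_arm(
  deltas=[-0.001,-0.004,0.02,0,0,0,0,0,-0.003,0.02,0,0,0,0,0,0,0.02,0,0,0,0,0,0,0.02,0,0,0,0,0,0,0.02,0,0,0,0,0,0,0.02,0,0,0,0,0,0,0.016,0,0,0,0,0,0,0,0,0,0,0],
)

```text
time_s: 3.27
position: [442.0, -64.2, 88.5]
tcp_rot: [[-0.956, -0.292, -0.006], [-0.292, 0.956, 0.001], [0.005, 0.002, -1.0]]
ft_force: [-0.7, 0.3, 0.7]
finger_gap: -0.1
```

```bash
python3 w.py -135 0 70; python3 - <<'E'
from h import *
for n in("side","top"):
    a=r.grab_frame(n)[:,:,::-1]; p=pix(n,r.get_state()['position'])[0]; print(n,p)
    x,y=(int(v) for v in p); x0=max(x-75,0);y0=max(y-100,0)
    a=np.ascontiguousarray(a[y0:y0+155,x0:x0+150]); a=cv2.resize(a,None,fx=3.8,fy=3.8,interpolation=2)
    cv2.imwrite(f"pics/{n}1.png",a); print('tcp in zoom',(p-[x0,y0]+.37)*3.8)
E
```

```text
t 3.2667 q [-0.1441  0.0126 -0.425   1.139  -0.0002 -0.4406] p [441.9884 -64.1932  88.4636] F [-0.6651  0.2986  0.7127] gap -0.062048132211404275
die xyz -139.20754099080676 4.958626252606919 88.46364112854357
turn left (tool, deg) [ 0.1319 -0.3035 -0.1118]
shift tool mm [-4.315  -4.9928 18.4296]
side [269.45481499 248.69685767]
tcp in zoom [288.13429697 384.05405914]
top [299.48177394 233.03462041]
tcp in zoom [288.23674099 381.53755757]
```

View pics/side1.png

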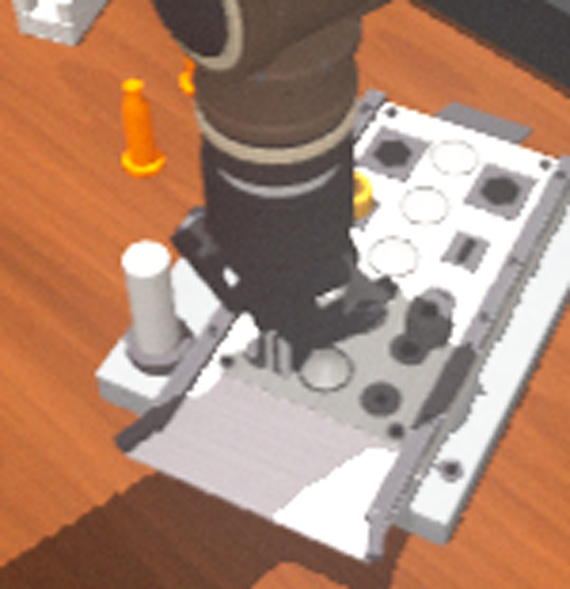

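View pics/top1.png

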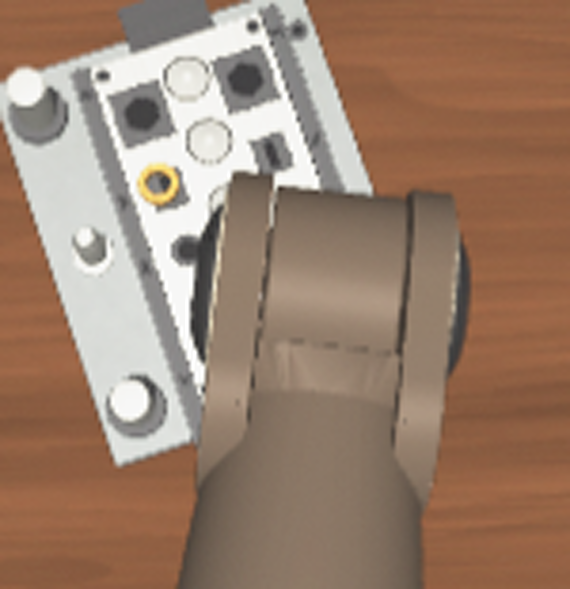

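The side view shows the closed gripper over the shelf edge, with light-grey tips near zoom (275,360). I want a closer look to check the tips against the projected TCP.

```bash
python3 - <<'E'
from h import *
n="side"; a=r.grab_frame(n)[:,:,::-1].copy(); s=r.get_state(); p=pix(n,s['position'])[0]
R=s['tcp_rot'];P=s['position']
b=cv2.resize(a[210:270,225:315],None,fx=8,fy=8,interpolation=cv2.INTER_CUBIC)
for dx,dy,dz in [(11,15,0),(11,-15,0),(-11,15,0),(-11,-15,0),(0,0,0),(0,0,-19)]:
    q=pix(n,P+R@[dx,dy,dz])[0]; q=((q-[225,210]+.5)*8-.5).astype(int); cv2.circle(b,tuple(int(v) for v in q),3,(0,0,255),1)
cv2.imwrite("pics/side2.png",b); print(P)
E
```

```text
[444.98861831 -64.38721633  92.49235518]
```

View pics/side2.png

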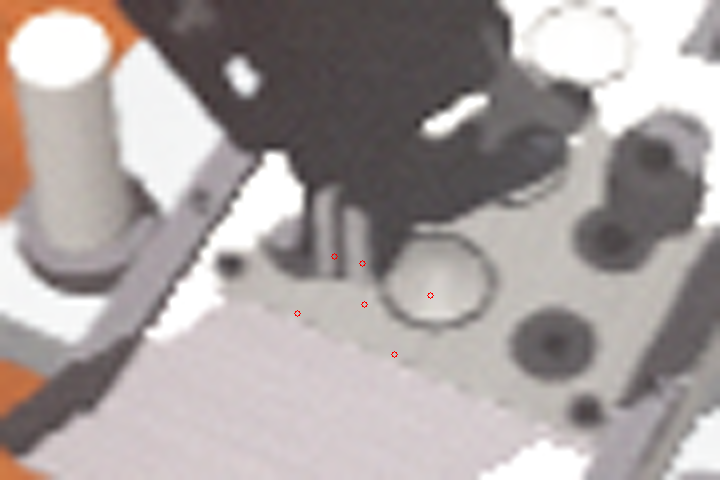

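```bash
python3 - <<'E'
from h import *
n="side"; r.grab_frame(n); s=r.get_state(); a=r.grab_frame(n)[:,:,::-1].copy(); print(s['position'],r.get_state()['position'])
R=s['tcp_rot'];P=s['position']
b=cv2.resize(a[210:270,225:315],None,fx=8,fy=8,interpolation=cv2.INTER_CUBIC)
for dx,dy,dz in [(11,15,0),(11,-15,0),(-11,15,0),(-11,-15,0),(0,0,0),(0,0,-19),(11,0,0)]:
    q=pix(n,P+R@[dx,dy,dz])[0]; q=((q-[225,210]+.5)*8-.5).astype(int); cv2.circle(b,tuple(int(v) for v in q),3,(0,0,255),1)
cv2.imwrite("pics/side3.png",b)
E
```

```text
[445.5138284  -64.38819312  92.91504188] [445.74086747 -64.3578952   93.05701139]
```

View pics/side3.png

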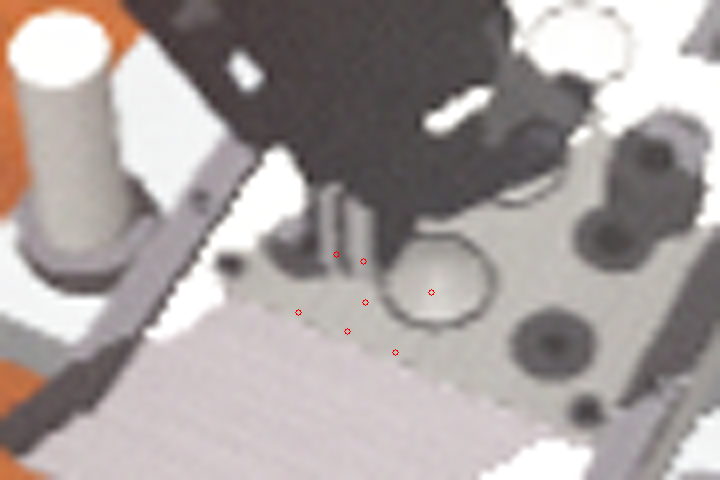

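```bash
python3 - <<'E'
from h import *
n="side"; a=r.grab_frame(n)[:,:,::-1].copy(); cv2.imwrite("pics/raw_side4.png",a)
b=a[225:260,255:290].astype(float); b=np.clip((b-110)*2.2,0,255).astype(np.uint8)
b=cv2.resize(b,None,fx=16,fy=16,interpolation=cv2.INTER_NEAREST); cv2.imwrite("pics/side4.png",b)
print(r.get_state()['position'])
E
```

```text
[445.79667006 -64.32720512  92.99213837]
```

View pics/side4.png

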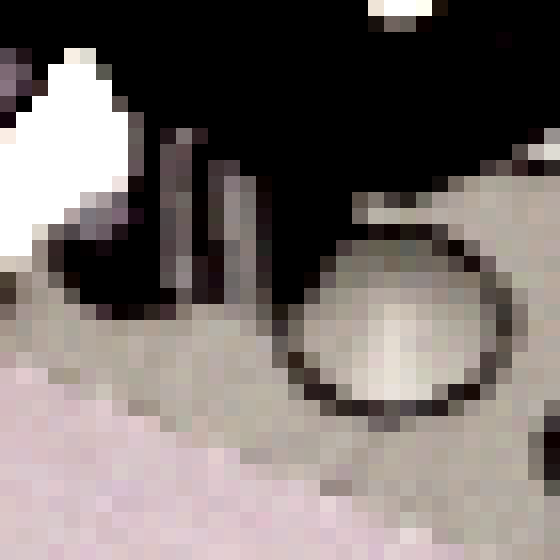

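The light pads end near pixel (268,244), a few px above the projected TCP (about (270,248)). The pads may be blending into the grey face, so I'll descend gently and go by force and images.

```bash
python3 w.py -138 0 66
```

```text
t 3.5667 q [-0.1433  0.0105 -0.4169  1.1413 -0.     -0.4417] p [445.7967 -64.3272  92.9921] F [ 0.3961  0.7446 -0.0706] gap 0.06562134718338355
die xyz -135.60699297396198 3.7107607459315872 92.99213837133485
turn left (tool, deg) [-0.0528  0.1096 -0.002 ]
shift tool mm [ 2.4445 -3.686  26.9909]
```

>>> move_arm(
  deltas=[0.0025,-0.0035,0.007,0,0,0,0,0,0,0.007,0,0,0,0,0,0,0.006,0,0,0,0,0,0,0.004,0,0,0,0,0,0,0.003,0,0,0,0,0,0,0,0,0,0,0,0,0,0,0,0,0,0],
)

```text
time_s: 4.15
position: [443.5, -68.1, 64.5]
tcp_rot: [[-0.956, -0.295, -0.001], [-0.295, 0.956, 0.0], [0.0, 0.0, -1.0]]
ft_force: [0.2, -0.1, 0.3]
finger_gap: -0.5
```

```bash
python3 w.py -138 0 62.5; python3 - <<'E'
from h import *
n="side"; a=r.grab_frame(n)[:,:,::-1].copy(); cv2.imwrite("pics/raw_side5.png",a)
b=a[220:265,245:300]
b=cv2.resize(b,None,fx=12,fy=12,interpolation=cv2.INTER_CUBIC)
s=r.get_state()
for d in [(0,0,0),(11,0,0),(11,0,-19)]:
    q=pix(n,s['position']+s['tcp_rot']@d)[0]; print(q); q=(q-[245,220]+.5)*12; cv2.circle(b,tuple(int(v) for v in q),3,(0,0,255),1)
cv2.imwrite("pics/side5.png",b)
E
```

```text
t 4.15 q [-0.1525  0.0254 -0.4666  1.0794  0.     -0.4514] p [443.5424 -68.1397  64.4627] F [ 0.2132 -0.1227  0.3211] gap -0.454305495980111
die xyz -138.88264184034105 0.7296855274418377 64.46274003047506
turn left (tool, deg) [ 0.0147 -0.0266  0.0293]
shift tool mm [-0.8832 -0.7306  1.9621]
[271.20312526 256.0121443 ]
[268.9513528  259.68147573]
[268.7182814  254.89672647]
```

View pics/side5.png

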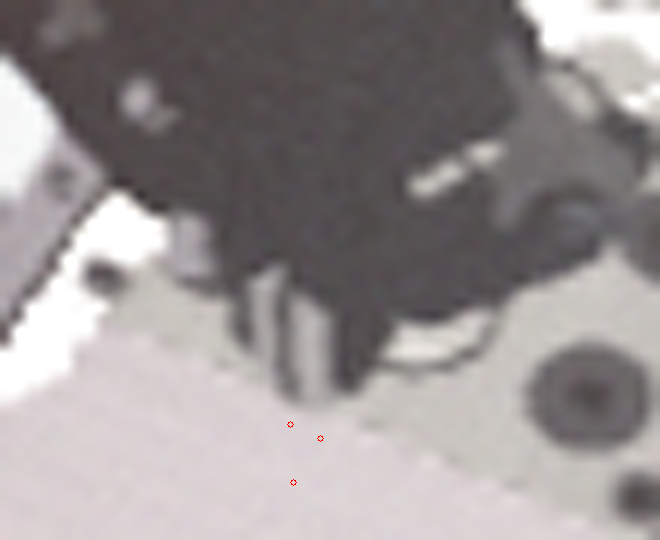

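```bash
python3 - <<'E'
from h import *
C=np.array([576.5,-28,0]); t=np.radians(17.1); D=np.array([np.cos(t),np.sin(t),0]); N=np.array([-D[1],D[0],0])
s=r.get_state();print(s['position'],(s['position']-C)@D)
for z in(58,64,70,76,83):
    P=plane("side",[(270.4,253.3)],z)[0]; print(z,(P-C)@D,(P-C)@N)
E
```

```text
[443.73534231 -68.16494565  64.73364653] -138.705646110245
58 -128.94515823276873 7.942030118308491
64 -132.5235756859554 5.921058440430027
70 -136.10199313914217 3.900086762551588
76 -139.68041059232883 1.879115084673174
83 -143.85523095438003 -0.47868520618502686
```

Pixel evidence suggests the tips may sit higher than the stated TCP, but a lifter itself is a safe soft gauge. I'll slide onto lifter 1 at the nominal height and read the force.

>>> move_arm(
  deltas=[0,-0.0007,0.002,0,0,0,0,-0.003,0,0,0,0,0,0,-0.003,0,0,0,0,0,0,-0.003,0,0,0,0,0,0,-0.003,0,0,0,0,0,0],
)

```text
time_s: 4.62
position: [455.9, -65.3, 62.8]
tcp_rot: [[-0.956, -0.295, 0.0], [-0.295, 0.956, -0.0], [-0.0, -0.0, -1.0]]
ft_force: [0.4, 0.2, -0.7]
finger_gap: -0.4
```

>>> move_arm(
  deltas=[-0.003,0,0,0,0,0,0,-0.003,0,0,0,0,0,0,-0.003,0,0,0,0,0,0],
)

```text
time_s: 4.87
position: [464.3, -62.5, 62.7]
tcp_rot: [[-0.956, -0.295, -0.0], [-0.295, 0.956, -0.0], [0.0, -0.0, -1.0]]
ft_force: [0.6, 0.6, -0.1]
finger_gap: -0.1
```

```bash
python3 w.py -100 0 62.5
```

```text
t 4.8667 q [-0.1339  0.0627 -0.4312  1.0768 -0.     -0.433 ] p [464.3274 -62.5475  62.7006] F [ 0.5768  0.5869 -0.0514] gap -0.1271549797506974
die xyz -117.37218875425432 -0.036965009074464206 62.70060995619397
turn left (tool, deg) [-0.0003 -0.0002  0.035 ]
shift tool mm [-17.3722   0.0263   0.2006]
```

>>> move_arm(
  deltas=[-0.003,0,0,0,0,0,0,-0.003,0,0,0,0,0,0],
)

```text
time_s: 5.03
position: [470.0, -60.8, 62.7]
tcp_rot: [[-0.956, -0.295, -0.0], [-0.295, 0.956, -0.0], [0.0, 0.0, -1.0]]
ft_force: [-0.6, 0.2, 0.5]
finger_gap: 0.1
```

>>> move_arm(
  deltas=[-0.003,0,0,0,0,0,0,-0.003,0,0,0,0,0,0],
)

```text
time_s: 5.2
position: [475.7, -59.1, 62.7]
tcp_rot: [[-0.956, -0.294, 0.0], [-0.294, 0.956, -0.0], [-0.0, -0.0, -1.0]]
ft_force: [0.2, -0.4, -0.3]
finger_gap: -0.2
```

>>> move_arm(
  deltas=[-0.003,0,0,0,0,0,0,-0.002,0,0,0,0,0,0,0,0,0,0,0,0,0],
)

```text
time_s: 5.45
position: [480.6, -57.6, 62.7]
tcp_rot: [[-0.956, -0.295, 0.0], [-0.295, 0.956, -0.0], [-0.0, -0.0, -1.0]]
ft_force: [-0.7, 0.6, -0.1]
finger_gap: 0.3
```

```bash
python3 w.py -100 0 62.5;  python3 - <<'E'
from h import *
n="side"; a=r.grab_frame(n)[:,:,::-1].copy()
b=a[200:265,235:315]
b=cv2.resize(b,None,fx=9,fy=9,interpolation=cv2.INTER_CUBIC)
cv2.imwrite("pics/side6.png",b)
E
```

```text
t 5.45 q [-0.1192  0.0913 -0.4001  1.0793  0.     -0.4184] p [480.6438 -57.5825  62.6798] F [-0.7492  0.5909 -0.112 ] gap 0.27955940187865175
die xyz -100.31712806510608 -0.08919280007832597 62.67979313672918
turn left (tool, deg) [-0.003   0.0088  0.0398]
shift tool mm [-0.3172  0.089   0.1798]
```

View pics/side6.png

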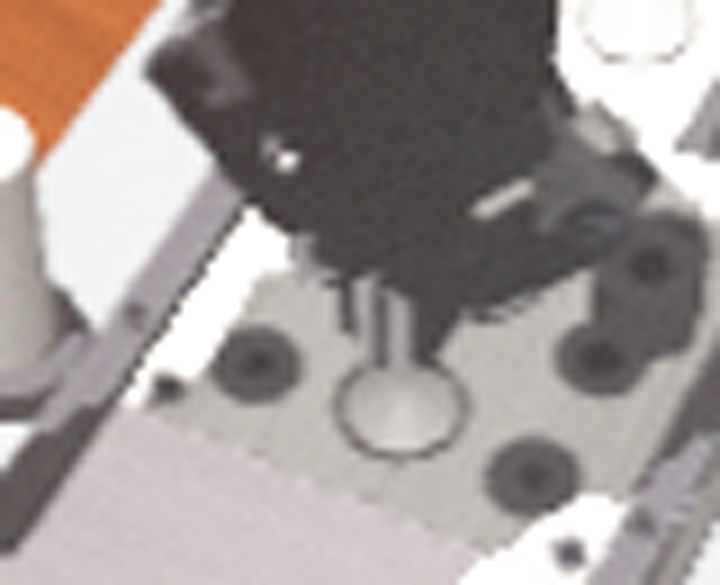

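There is no force at lifter 1, and the image shows the tips above and behind the button at (395,370). So the tips do sit above the stated TCP. I'll creep down over lifter 1 while reading the force.

>>> move_arm(
  deltas=[0,0,0.001,0,0,0,0,0,0,0.001,0,0,0,0,0,0,0.001,0,0,0,0],
)

```text
time_s: 5.75
position: [480.1, -57.7, 59.6]
tcp_rot: [[-0.956, -0.294, -0.0], [-0.294, 0.956, -0.0], [0.0, 0.0, -1.0]]
ft_force: [0.7, -0.0, 0.1]
finger_gap: 0.1
```

>>> move_arm(
  deltas=[0,0,0.001,0,0,0,0,0,0,0.001,0,0,0,0,0,0,0,0,0,0,0],
)

```text
time_s: 6.0
position: [480.0, -57.7, 57.4]
tcp_rot: [[-0.956, -0.294, -0.0], [-0.294, 0.956, 0.0], [0.0, 0.0, -1.0]]
ft_force: [-0.4, 0.4, -0.2]
finger_gap: 0.2
```

>>> move_arm(
  deltas=[0,0,0.001,0,0,0,0,0,0,0.001,0,0,0,0,0,0,0,0,0,0,0],
)

```text
time_s: 6.25
position: [480.1, -57.7, 55.5]
tcp_rot: [[-0.956, -0.294, -0.0], [-0.294, 0.956, 0.0], [0.0, 0.0, -1.0]]
ft_force: [-0.1, 0.6, -0.2]
finger_gap: -0.3
```

>>> move_arm(
  deltas=[0,0,0.001,0,0,0,0,0,0,0.001,0,0,0,0,0,0,0,0,0,0,0],
)

```text
time_s: 6.5
position: [480.1, -57.6, 53.5]
tcp_rot: [[-0.956, -0.295, -0.0], [-0.295, 0.956, 0.0], [0.0, 0.0, -1.0]]
ft_force: [0.9, 0.0, -0.4]
finger_gap: 0.1
```

```bash
python3 w.py -100 0 62.5;  python3 - <<'E'
from h import *
n="side"; a=r.grab_frame(n)[:,:,::-1].copy()
b=a[200:265,235:315]
b=cv2.resize(b,None,fx=9,fy=9,interpolation=cv2.INTER_CUBIC)
cv2.imwrite("pics/side7.png",b)
E
```

```text
t 6.5 q [-0.1195  0.0964 -0.4156  1.0591 -0.     -0.4185] p [480.0818 -57.6409  53.4701] F [ 0.857   0.0384 -0.4083] gap 0.10225803660276979
die xyz -100.87147178719019 0.020274259070827583 53.47008370031733
turn left (tool, deg) [ 0.0074 -0.0171  0.0323]
shift tool mm [-0.8688 -0.0196 -9.0302]
```

View pics/side7.png

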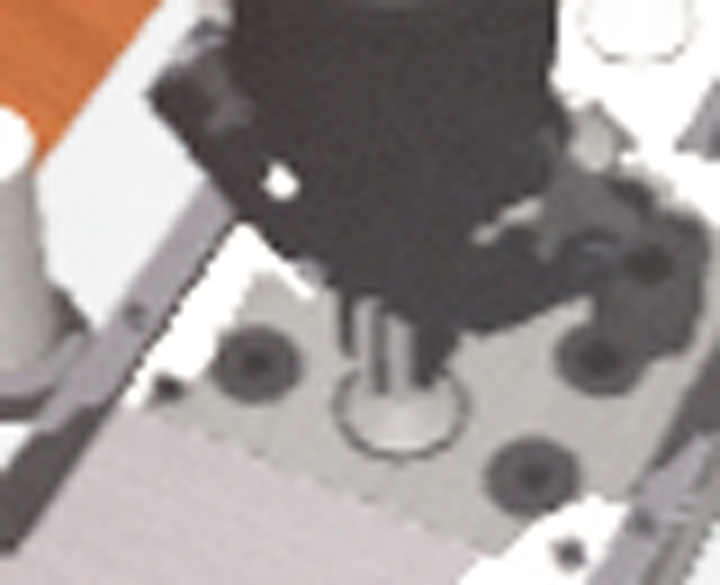

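```bash
cat >> h.py <<'E'
C=np.array([576.5,-28,0]); t=np.radians(17.1); D=np.array([np.cos(t),np.sin(t),0]); N=np.array([-D[1],D[0],0])
def atx(n,uv,x):  # ray meets plane die-x = x -> (y,z)
    o,v=ray(n,[uv]); v=v[0]; k=(x-(o-C)@D)/(v@D); P=o+k*v; return (P-C)@N,P[2]
E
python3 - <<'E'
from h import *
f=lambda u,v:(u/9-.45+235,v/9-.45+200)
for nm,uv in dict(tip=(395,395),knOut=(640,190),knLow=(600,260),under=(590,295),dark=(480,330),kleft=(155,90)).items():
    print(nm,[tuple(np.round(atx("side",f(*uv),x),1)) for x in(-112,-105,-101,-90)])
P=plane("side",[f(650,262)],80)[0]; print('hex top',(P-C)@D,(P-C)@N)
T=np.array([(366,288)])/3.8-.37+[210,120]
P=plane("top",T,80)[0]; print('hex top(topcam)',(P-C)@D,(P-C)@N)
T=np.array([(212,234)])/3.8-.37+[210,120]
P=plane("top",T,76)[0]; print('collar',(P-C)@D,(P-C)@N)
E
```

```text
tip [(np.float64(-4.4), np.float64(83.0)), (np.float64(-0.8), np.float64(72.1)), (np.float64(1.3), np.float64(65.9)), (np.float64(7.0), np.float64(48.7))]
knOut [(np.float64(-65.9), np.float64(197.8)), (np.float64(-63.2), np.float64(188.7)), (np.float64(-61.7), np.float64(183.4)), (np.float64(-57.5), np.float64(169.0))]
knLow [(np.float64(-57.4), np.float64(168.0)), (np.float64(-54.6), np.float64(158.4)), (np.float64(-53.0), np.float64(152.9)), (np.float64(-48.6), np.float64(137.8))]
under [(np.float64(-55.4), np.float64(153.8)), (np.float64(-52.6), np.float64(143.9)), (np.float64(-51.0), np.float64(138.3)), (np.float64(-46.5), np.float64(122.9))]
dark [(np.float64(-27.6), np.float64(123.9)), (np.float64(-24.3), np.float64(113.6)), (np.float64(-22.5), np.float64(107.7)), (np.float64(-17.4), np.float64(91.5))]
kleft [(np.float64(58.6), np.float64(167.8)), (np.float64(63.2), np.float64(158.2)), (np.float64(65.9), np.float64(152.7)), (np.float64(73.1), np.float64(137.6))]
hex top -42.75640395448889 -43.644707738507776
hex top(topcam) -46.41692329846826 -46.13260489814043
collar 26.446721135501715 44.45783355856855
```

Knuckles are at z ≥ 135 mm, well above the hex insert, and the rays put the tip around z 66–72. I'll keep creeping down.

>>> move_arm(
  deltas=[0,0,0.001,0,0,0,0,0,0,0.001,0,0,0,0,0,0,0,0,0,0,0],
)

```text
time_s: 6.8
position: [480.1, -57.7, 51.5]
tcp_rot: [[-0.956, -0.295, -0.0], [-0.295, 0.956, 0.0], [0.0, 0.0, -1.0]]
ft_force: [0.8, 0.4, 0.1]
finger_gap: -0.1
```

>>> move_arm(
  deltas=[0,0,0.001,0,0,0,0,0,0,0,0,0,0,0,0,0,0,0,0,0,0],
)

```text
time_s: 7.05
position: [480.2, -57.7, 50.6]
tcp_rot: [[-0.956, -0.294, -0.0], [-0.294, 0.956, -0.0], [0.0, 0.0, -1.0]]
ft_force: [-0.3, -0.8, 0.7]
finger_gap: -0.2
```

>>> move_arm(
  deltas=[0,0,0.001,0,0,0,0,0,0,0,0,0,0,0,0,0,0,0,0,0,0],
)

```text
time_s: 7.3
position: [480.2, -57.7, 49.7]
tcp_rot: [[-0.956, -0.294, -0.0], [-0.294, 0.956, 0.0], [0.0, 0.0, -1.0]]
ft_force: [-0.1, -0.2, 0.4]
finger_gap: -0.1
```

>>> move_arm(
  deltas=[0,0,0.001,0,0,0,0,0,0,0,0,0,0,0,0,0,0,0,0,0,0],
)

```text
time_s: 7.55
position: [480.2, -57.7, 48.6]
tcp_rot: [[-0.956, -0.294, -0.0], [-0.294, 0.956, 0.0], [0.0, 0.0, -1.0]]
ft_force: [-0.7, -1.0, -1.0]
finger_gap: -0.1
```

>>> move_arm(
  deltas=[0,0,0.001,0,0,0,0,0,0,0,0,0,0,0,0,0,0,0,0,0,0],
)

```text
time_s: 7.8
position: [480.2, -57.7, 47.6]
tcp_rot: [[-0.956, -0.294, -0.0], [-0.294, 0.956, -0.0], [0.0, 0.0, -1.0]]
ft_force: [0.2, 0.6, 0.2]
finger_gap: -0.1
```

>>> move_arm(
  deltas=[0,0,0.001,0,0,0,0,0,0,0,0,0,0,0,0,0,0,0,0,0,0],
)

```text
time_s: 8.05
position: [480.2, -57.7, 46.6]
tcp_rot: [[-0.956, -0.294, -0.0], [-0.294, 0.956, 0.0], [0.0, 0.0, -1.0]]
ft_force: [0.6, 0.2, 0.6]
finger_gap: -0.1
```

```bash
python3 w.py -100 0 62.5;  python3 - <<'E'
from h import *
n="side"; a=r.grab_frame(n)[:,:,::-1].copy()
b=a[220:260,250:310]
b=cv2.resize(b,None,fx=12,fy=12,interpolation=cv2.INTER_CUBIC)
cv2.imwrite("pics/side8.png",b)
E
```

```text
t 8.05 q [-0.1196  0.1009 -0.4264  1.0436  0.     -0.4185] p [480.1683 -57.6795  46.6382] F [0.6063 0.2041 0.5537] gap -0.056751546087491986
die xyz -100.80017569039546 -0.042063686093747776 46.63816761518219
turn left (tool, deg) [ 0.0036 -0.0054  0.0265]
shift tool mm [ -0.7987   0.0427 -15.8619]
```

View pics/side8.png

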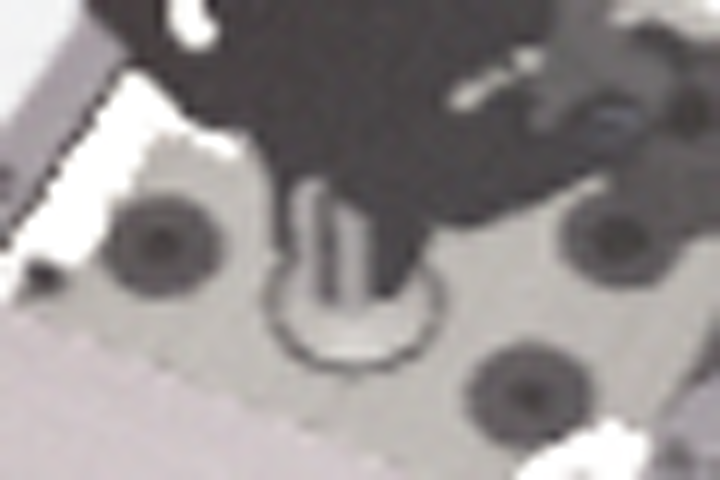

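The tip's near edge is at (345,308) in the zoom, about at the lifter's centre. That means a few mm are still to go, so I'll continue.

>>> move_arm(
  deltas=[0,0,0.001,0,0,0,0,0,0,0,0,0,0,0,0,0,0,0,0,0,0],
)

```text
time_s: 8.35
position: [480.2, -57.7, 45.6]
tcp_rot: [[-0.956, -0.295, -0.0], [-0.295, 0.956, -0.0], [0.0, 0.0, -1.0]]
ft_force: [-0.1, 0.6, 0.6]
finger_gap: -0.1
```

>>> move_arm(
  deltas=[0,0,0.001,0,0,0,0,0,0,0,0,0,0,0,0,0,0,0,0,0,0],
)

```text
time_s: 8.6
position: [480.2, -57.7, 44.6]
tcp_rot: [[-0.956, -0.295, -0.0], [-0.295, 0.956, 0.0], [0.0, 0.0, -1.0]]
ft_force: [-0.5, -0.2, 0.5]
finger_gap: -0.3
```

>>> move_arm(
  deltas=[0,0,0.001,0,0,0,0,0,0,0,0,0,0,0,0,0,0,0,0,0,0],
)

```text
time_s: 8.85
position: [480.1, -57.7, 43.6]
tcp_rot: [[-0.956, -0.295, -0.0], [-0.295, 0.956, 0.0], [0.0, 0.0, -1.0]]
ft_force: [-0.1, 0.3, 0.6]
finger_gap: -0.0
```

>>> move_arm(
  deltas=[0,0,0.001,0,0,0,0,0,0,0,0,0,0,0,0,0,0,0,0,0,0],
)

```text
time_s: 9.1
position: [480.3, -57.7, 42.9]
tcp_rot: [[-0.956, -0.295, 0.0], [-0.295, 0.956, -0.0], [-0.0, -0.0, -1.0]]
ft_force: [-0.4, -0.1, 2.2]
finger_gap: 0.2
```

Contact on lifter 1 comes at an indicated TCP z ≈ 43, so the true tip is about 24 mm above the stated TCP. A tip height of 62.5 mm then means an indicated z ≈ 38.5. I'll lift, step back to the shelf side, come down to that height and do the run properly.

>>> move_arm(
  deltas=[0,0,-0.004,0,0,0,0,0.008,0,0,0,0,0,0,0.012,0,0,0,0,0,0,0.01,0,0,0,0,0,0,0.004,0,0.002,0,0,0,0,0,0,0.002,0,0,0,0,0,0,0,0,0,0,0],
)

```text
time_s: 9.68
position: [447.1, -67.9, 42.4]
tcp_rot: [[-0.956, -0.294, -0.0], [-0.294, 0.956, 0.0], [0.0, 0.0, -1.0]]
ft_force: [0.3, -0.4, 0.1]
finger_gap: 0.3
```

```bash
python3 w.py -135 0 38.5;  python3 - <<'E'
from h import *
n="side"; a=r.grab_frame(n)[:,:,::-1].copy()
b=a[220:270,240:310]
b=cv2.resize(b,None,fx=10,fy=10,interpolation=cv2.INTER_CUBIC)
cv2.imwrite("pics/side9.png",b)
E
```

```text
t 9.6833 q [-0.1507  0.0462 -0.496   1.0287  0.0001 -0.449 ] p [447.1368 -67.8543  42.3721] F [ 0.3448 -0.3802  0.0904] gap 0.29141848172616575
die xyz -135.3632365574081 -0.054472838451488315 42.37213142169185
turn left (tool, deg) [ 0.0072 -0.0004 -0.007 ]
shift tool mm [-0.3633  0.054   3.8721]
```

View pics/side9.png

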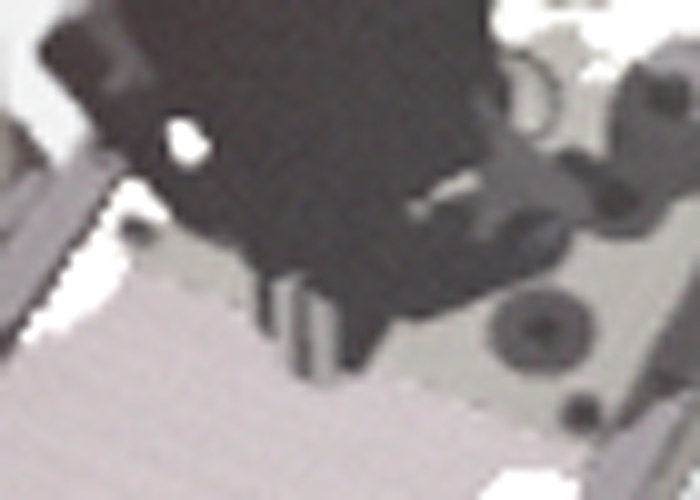

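The tips stand over the shelf/block seam at (310,375), clear of lifter 1. I'll lower 4 mm in small steps and watch the force.

>>> move_arm(
  deltas=[0,0,0.002,0,0,0,0,0,0,0.001,0,0,0,0,0,0,0,0,0,0,0],
)

```text
time_s: 9.98
position: [447.8, -67.6, 39.4]
tcp_rot: [[-0.956, -0.295, -0.0], [-0.295, 0.956, 0.0], [0.0, 0.0, -1.0]]
ft_force: [-0.6, -0.2, 0.8]
finger_gap: -0.1
```

>>> move_arm(
  deltas=[0,0,0.001,0,0,0,0,0,0,0,0,0,0,0],
)

```text
time_s: 10.15
position: [447.8, -67.6, 38.5]
tcp_rot: [[-0.956, -0.295, -0.0], [-0.295, 0.956, 0.0], [0.0, 0.0, -1.0]]
ft_force: [-0.6, -0.2, 0.1]
finger_gap: 0.3
```

>>> move_arm(
  deltas=[-0.003,0,0,0,0,0,0,-0.003,0,0,0,0,0,0,-0.003,0,0,0,0,0,0,-0.003,0,0,0,0,0,0],
)

```text
time_s: 10.48
position: [459.7, -64.1, 38.8]
tcp_rot: [[-0.956, -0.295, 0.0], [-0.295, 0.956, -0.0], [-0.0, -0.0, -1.0]]
ft_force: [-0.3, 0.2, 0.5]
finger_gap: 0.1
```

>>> move_arm(
  deltas=[-0.003,0,0,0,0,0,0,-0.003,0,0,0,0,0,0,-0.003,0,0,0,0,0,0],
)

```text
time_s: 10.73
position: [466.7, -61.8, 38.4]
tcp_rot: [[-0.956, -0.294, -0.003], [-0.294, 0.956, -0.001], [0.003, -0.0, -1.0]]
ft_force: [-7.6, -2.5, 3.2]
finger_gap: -0.2
```

>>> move_arm(
  deltas=[-0.003,0,0,0,0,0,0,-0.003,0,0,0,0,0,0],
)

```text
time_s: 10.9
position: [470.5, -60.4, 37.8]
tcp_rot: [[-0.956, -0.294, -0.006], [-0.294, 0.956, -0.002], [0.007, -0.0, -1.0]]
ft_force: [-0.6, -1.6, 2.7]
finger_gap: -0.3
```

>>> move_arm(
  deltas=[-0.003,0,0,0,0,0,0,-0.003,0,0,0,0,0,0],
)

```text
time_s: 11.07
position: [479.0, -58.1, 38.8]
tcp_rot: [[-0.956, -0.294, -0.001], [-0.294, 0.956, -0.0], [0.001, -0.0, -1.0]]
ft_force: [-2.3, -1.0, 4.3]
finger_gap: -0.1
```

```bash
python3 w.py -100 0 38.5
```

```text
t 11.0667 q [-0.1204  0.1048 -0.4403  1.0265 -0.0005 -0.4191] p [478.9906 -58.095   38.789 ] F [-2.2604 -1.0353  4.2771] gap -0.05592266941201431
die xyz -102.04792565605574 -0.09290160120200497 38.788976487879644
turn left (tool, deg) [-0.0079 -0.0532  0.0152]
shift tool mm [-2.0482  0.0924  0.2871]
```

Lifter 1 dips by about 4 mm at 4.3 N, with a side load of about 8 N. I'll continue along the row at this height.

>>> move_arm(
  deltas=[-0.003,0,0,0,0,0,0,-0.003,0,0,0,0,0,0,-0.003,0,0,0,0,0,0,-0.003,0,0,0,0,0,0,-0.003,0,0,0,0,0,0,-0.003,0,0,0,0,0,0,-0.003,0,0,0,0,0,0,-0.003,0,0,0,0,0,0],
)

```text
time_s: 11.73
position: [502.6, -50.6, 38.5]
tcp_rot: [[-0.956, -0.295, 0.0], [-0.295, 0.956, 0.0], [-0.0, 0.0, -1.0]]
ft_force: [0.2, 0.4, -0.2]
finger_gap: 0.4
```

>>> move_arm(
  deltas=[-0.0025,0,0,0,0,0,0,-0.0025,0,0,0,0,0,0,-0.0025,0,0,0,0,0,0,-0.0025,0,0,0,0,0,0],
)

```text
time_s: 12.07
position: [511.9, -47.9, 38.6]
tcp_rot: [[-0.956, -0.295, -0.0], [-0.295, 0.956, 0.0], [0.0, 0.0, -1.0]]
ft_force: [-0.3, -0.1, -0.6]
finger_gap: -0.3
```

>>> move_arm(
  deltas=[-0.0025,0,0,0,0,0,0,-0.0025,0,0,0,0,0,0,-0.0025,0,0,0,0,0,0,-0.0025,0,0,0,0,0,0,-0.0025,0,0,0,0,0,0,-0.0025,0,0,0,0,0,0],
)

```text
time_s: 12.57
position: [525.6, -43.8, 38.8]
tcp_rot: [[-0.956, -0.294, -0.001], [-0.294, 0.956, -0.0], [0.001, -0.0, -1.0]]
ft_force: [-2.4, -0.6, 4.5]
finger_gap: 0.2
```

```bash
python3 w.py -50 0 38.5
```

```text
t 12.5667 q [-0.0828  0.186  -0.3446  1.0413 -0.0005 -0.3813] p [525.567  -43.7626  38.7848] F [-2.3881 -0.5655  4.4895] gap 0.2482384406566896
die xyz -53.316232734456754 -0.08947355743400642 38.78482902819319
turn left (tool, deg) [-0.0059 -0.0638  0.0068]
shift tool mm [-3.3166  0.0891  0.2811]
```

Lifter 1 released over gap 1 (no force), and lifter 2 is now pressed at 4.5 N. On to lifters 3 and 4.

>>> move_arm(
  deltas=[-0.003,0,0,0,0,0,0,-0.003,0,0,0,0,0,0,-0.003,0,0,0,0,0,0,-0.003,0,0,0,0,0,0,-0.003,0,0,0,0,0,0,-0.003,0,0,0,0,0,0,-0.003,0,0,0,0,0,0,-0.003,0,0,0,0,0,0],
)

```text
time_s: 13.23
position: [549.5, -36.2, 38.5]
tcp_rot: [[-0.956, -0.295, 0.0], [-0.295, 0.956, 0.0], [-0.0, 0.0, -1.0]]
ft_force: [0.4, -0.2, 0.3]
finger_gap: 0.1
```

>>> move_arm(
  deltas=[-0.0025,0,0,0,0,0,0,-0.0025,0,0,0,0,0,0,-0.0025,0,0,0,0,0,0,-0.0025,0,0,0,0,0,0],
)

```text
time_s: 13.57
position: [558.7, -33.4, 38.5]
tcp_rot: [[-0.956, -0.295, -0.0], [-0.295, 0.956, 0.0], [0.0, 0.0, -1.0]]
ft_force: [-0.5, -1.0, -0.9]
finger_gap: 0.1
```

>>> move_arm(
  deltas=[-0.0025,0,0,0,0,0,0,-0.0025,0,0,0,0,0,0,-0.0025,0,0,0,0,0,0,-0.0025,0,0,0,0,0,0,-0.0025,0,0,0,0,0,0,-0.0025,0,0,0,0,0,0],
)

```text
time_s: 14.07
position: [571.9, -29.4, 38.7]
tcp_rot: [[-0.956, -0.294, -0.002], [-0.294, 0.956, -0.001], [0.002, -0.0, -1.0]]
ft_force: [-2.1, -0.7, 4.2]
finger_gap: 0.1
```

```bash
python3 w.py 0 0 38.5
```

```text
t 14.0667 q [-0.051   0.2676 -0.2406  1.0645 -0.0007 -0.3496] p [571.9413 -29.4399  38.6933] F [-2.0569 -0.7261  4.2069] gap 0.10462645182143633
die xyz -4.780526996890204 -0.0357670419730276 38.693338945213405
turn left (tool, deg) [-0.0026 -0.1118  0.0048]
shift tool mm [-4.7809  0.0354  0.184 ]
```

>>> move_arm(
  deltas=[-0.003,0,0,0,0,0,0,-0.003,0,0,0,0,0,0,-0.003,0,0,0,0,0,0,-0.003,0,0,0,0,0,0,-0.003,0,0,0,0,0,0,-0.003,0,0,0,0,0,0,-0.003,0,0,0,0,0,0,-0.003,0,0,0,0,0,0],
)

```text
time_s: 14.73
position: [596.5, -21.8, 38.6]
tcp_rot: [[-0.956, -0.295, 0.0], [-0.295, 0.956, 0.0], [-0.001, 0.0, -1.0]]
ft_force: [-0.1, -0.7, 0.3]
finger_gap: 0.1
```

>>> move_arm(
  deltas=[-0.003,0,0,0,0,0,0,-0.003,0,0,0,0,0,0,-0.0025,0,0,0,0,0,0,-0.0025,0,0,0,0,0,0],
)

```text
time_s: 15.07
position: [606.5, -18.7, 38.4]
tcp_rot: [[-0.956, -0.295, -0.0], [-0.295, 0.956, 0.0], [0.0, 0.0, -1.0]]
ft_force: [0.5, 0.6, -0.7]
finger_gap: -0.1
```

>>> move_arm(
  deltas=[-0.0025,0,0,0,0,0,0,-0.0025,0,0,0,0,0,0,-0.0025,0,0,0,0,0,0,-0.0025,0,0,0,0,0,0,-0.0025,0,0,0,0,0,0,-0.0025,0,0,0,0,0,0],
)

```text
time_s: 15.57
position: [619.7, -14.7, 38.7]
tcp_rot: [[-0.956, -0.294, -0.002], [-0.294, 0.956, -0.001], [0.002, -0.0, -1.0]]
ft_force: [-2.4, -0.7, 4.4]
finger_gap: -0.1
```

```bash
python3 w.py 50 0 38.5
```

```text
t 15.5667 q [-0.0234  0.3521 -0.1246  1.096  -0.0007 -0.322 ] p [619.7032 -14.7499  38.7277] F [-2.3655 -0.653   4.4138] gap -0.1107817403284122
die xyz 45.18932482205039 -0.03914873459877377 38.727684263766065
turn left (tool, deg) [-0.0033 -0.1141  0.0043]
shift tool mm [-4.8111  0.0388  0.2181]
```

Lifters 3 and 4 behaved the same way: free over the gaps and about 4.4 N on the button. Now lifter 5, then past it.

>>> move_arm(
  deltas=[-0.003,0,0,0,0,0,0,-0.003,0,0,0,0,0,0,-0.003,0,0,0,0,0,0,-0.003,0,0,0,0,0,0,-0.003,0,0,0,0,0,0,-0.003,0,0,0,0,0,0,-0.003,0,0,0,0,0,0,-0.003,0,0,0,0,0,0],
)

```text
time_s: 16.23
position: [644.3, -7.0, 38.5]
tcp_rot: [[-0.956, -0.295, 0.0], [-0.295, 0.956, 0.0], [-0.0, 0.0, -1.0]]
ft_force: [-0.2, -0.2, 1.0]
finger_gap: 0.3
```

>>> move_arm(
  deltas=[-0.003,0,0,0,0,0,0,-0.003,0,0,0,0,0,0,-0.0025,0,0,0,0,0,0,-0.0025,0,0,0,0,0,0],
)

```text
time_s: 16.57
position: [654.3, -4.0, 38.4]
tcp_rot: [[-0.956, -0.295, -0.001], [-0.295, 0.956, 0.0], [0.0, 0.0, -1.0]]
ft_force: [1.0, -0.7, 0.3]
finger_gap: -0.3
```

>>> move_arm(
  deltas=[-0.0025,0,0,0,0,0,0,-0.0025,0,0,0,0,0,0,-0.0025,0,0,0,0,0,0,-0.0025,0,0,0,0,0,0,-0.0025,0,0,0,0,0,0,-0.0025,0,0,0,0,0,0,-0.0025,0,0,0,0,0,0],
)

```text
time_s: 17.15
position: [670.9, 0.9, 39.2]
tcp_rot: [[-0.956, -0.294, 0.0], [-0.294, 0.956, -0.0], [-0.0, -0.0, -1.0]]
ft_force: [-2.1, -0.9, 3.2]
finger_gap: 0.3
```

```bash
python3 w.py 132 0 38.5
```

```text
t 17.15 q [ 0.0014  0.4432  0.01    1.1375 -0.0002 -0.2973] p [670.93     0.8908  39.1677] F [-2.0769 -0.8568  3.2356] gap 0.31932972999141956
die xyz 98.75055456778584 -0.15257107061105302 39.167720685079516
turn left (tool, deg) [-0.0159  0.0032  0.0154]
shift tool mm [-33.2494   0.1438   0.6696]
```

>>> move_arm(
  deltas=[-0.003,0,0,0,0,0,0,-0.003,0,0,0,0,0,0,-0.003,0,0,0,0,0,0,-0.003,0,0,0,0,0,0,-0.003,0,0,0,0,0,0,-0.003,0,0,0,0,0,0,-0.003,0,0,0,0,0,0,-0.003,0,0,0,0,0,0],
)

```text
time_s: 17.82
position: [694.1, 8.4, 38.2]
tcp_rot: [[-0.956, -0.295, -0.0], [-0.295, 0.956, 0.0], [0.0, 0.0, -1.0]]
ft_force: [-0.6, 0.3, -0.6]
finger_gap: -0.3
```

>>> move_arm(
  deltas=[-0.003,0,0,0,0,0,0,-0.001,0,-0.005,0,0,0,0,0,0,-0.01,0,0,0,0,0,0,-0.02,0,0,0,0,0,0,-0.02,0,0,0,0,0,0,-0.02,0,0,0,0,0,0,-0.02,0,0,0,0,0,0,-0.02,0,0,0,0],
)

```text
time_s: 18.48
position: [697.5, 9.3, 155.9]
tcp_rot: [[-0.956, -0.294, 0.001], [-0.294, 0.956, 0.0], [-0.001, -0.0, -1.0]]
ft_force: [0.0, 1.0, 0.8]
finger_gap: 0.0
```

>>> move_arm(
  deltas=[0,0,-0.02,0,0,0,0,0,0,-0.02,0,0,0,0,0.005,-0.025,-0.01,0,0,0,0,0.005,-0.025,0,0,0,0,0,0.005,-0.025,0,0,0,0,0,0.005,-0.025,0,0,0,0,0,0.005,-0.025,0,0,0,0,0,0.005,-0.025,0,0,0,0,0],
)

```text
time_s: 19.15
position: [713.0, -144.0, 205.0]
tcp_rot: [[-0.956, -0.295, 0.001], [-0.295, 0.956, -0.0], [-0.001, -0.0, -1.0]]
ft_force: [0.3, 0.5, 0.7]
finger_gap: -0.4
```

>>> move_arm(
  deltas=[0.005,-0.025,0,0,0,0,0,0.005,-0.025,0,0,0,0,0,0.005,-0.025,0,0,0,0,0,0.005,-0.02,0,0,0,0,0,0,-0.01,0,0,0,0,0,0,0,0,0,0,0,0,0,0,0,0,0,0,0],
)

```text
time_s: 19.73
position: [724.8, -249.5, 204.0]
tcp_rot: [[-0.956, -0.294, 0.0], [-0.294, 0.956, 0.0], [-0.0, 0.0, -1.0]]
ft_force: [-1.1, -0.1, 0.4]
finger_gap: -0.2
```

```bash
python3 w.py; python3 - <<'E'
from h import *
for n in("side","top"):
    a=r.grab_frame(n)[:,:,::-1].copy(); cv2.imwrite(f"pics/{n}_end.png",a)
    d=cv2.absdiff(a,cv2.imread(f"pics/{n}0.png")).max(2); cv2.imwrite(f"pics/{n}_diff.png",np.clip(d.astype(int)*3,0,255).astype(np.uint8))
a=cv2.imread("pics/top_end.png")[120:275,210:350];b=cv2.imread("pics/side_end.png")[145:300,215:355]
cv2.imwrite("pics/endz.png",cv2.resize(np.hstack([a,b]),None,fx=2.8,fy=2.8,interpolation=2))
cv2.imwrite("pics/diffs.png",cv2.resize(np.hstack([cv2.imread("pics/top_diff.png"),cv2.imread("pics/side_diff.png")]),(800,300)))
E
```

```text
t 19.7333 q [-0.3316  0.6467  0.7001  1.624   0.0003 -0.6296] p [ 724.83   -249.5001  204.0348] F [-1.0564 -0.1449  0.3753] gap -0.18681218238115044
die xyz 76.6428033253791 -255.32327441853593 204.03482820412393
turn left (tool, deg) [ 0.0071  0.0197 -0.0293]
```

View pics/endz.png

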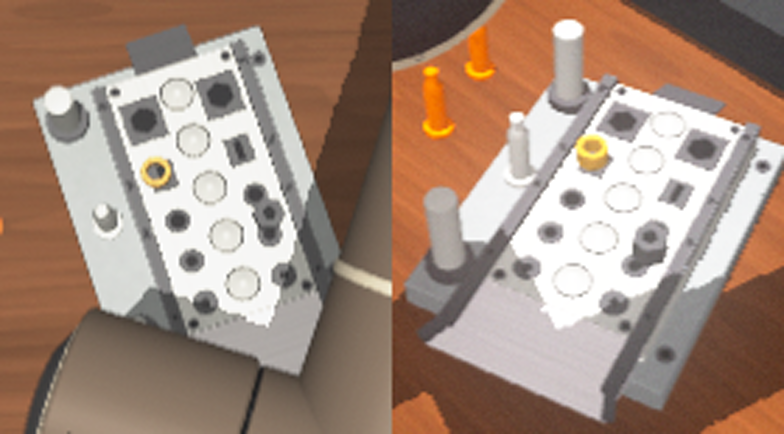

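View pics/diffs.png

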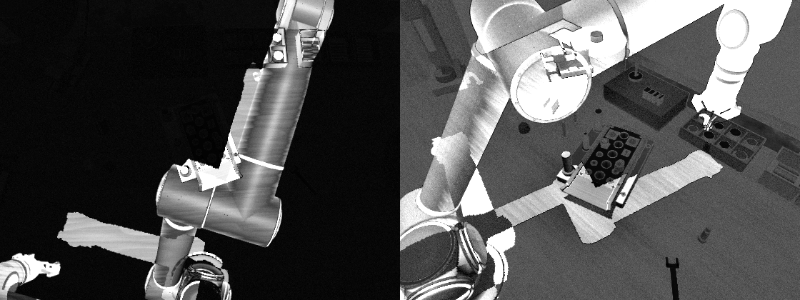

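The end pictures show all five buttons up, with collar, hex insert and shank where they were. The differences elsewhere are the arm and its shadow. I'm handing it in.

```bash
python3 -c "
from bench import r
print(r.get_state()['dq']); print(r.finish_job())"
```

```text
[ 0.01213476 -0.00461802 -0.00498129 -0.00095956 -0.00154989 -0.00169922]
the job is handed in; nothing more can be done
None
```

I ran the closed fingertips along all five lifters, from the stock-shelf end to the slide end, staying at lifter height over the gaps. Then I took the hand clear and handed the job in at about 20 s. No lifter appeared to stick.

- **Lifters:** over each button I read about 3–4.5 N upward and a dip of roughly 4 mm, worked out from the height reading. The force dropped back to noise level over every gap and after lifter 5. The highest single force reading was about 9 N. I only read the force at the end of each move call, so brief peaks in between could have been higher.
- **Fingertip height did not match the data given:** at the stated fingertip height nothing touched. The pictures showed the tips still above lifter 1, so I lowered them over it in small steps. They touched at an indicated height of 43 mm, so the real tips sit about 24 mm behind the stated tip point. I then backed off to the shelf side and made the run at an indicated height of about 38.5 mm.
- **Camera agreement:** the two views put the lifter row 2–3 mm apart. I used the average.
- **Last checks:** the final pictures show all five lifters up and the collar, hex insert and punch shank where they were. Force on the hand was at noise level. I judged the loose tooling on the bench only from before-and-after difference images, and parts of those were covered by the arm and its shadow.

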